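Sweep the sliced carrot off the board into its tray

TASK

The chopping board has a steel collecting tray under it that has been left ajar: hook a fingertip behind the tray's front and draw the tray all the way out, then sweep the four carrot slices across the board with your fingertips so that they drop over its edge into the tray, and push the tray fully shut again. Only push and sweep, and do not pick anything up. The garlic bulb stays where it stands on the board, and the onion, the salt shaker and the peeler are left alone.

Things in the scene. Friction and masses are not known exactly. Their poses are not given: they have to be found in the camera images.
- prep_board: laminated wooden chopping board, 260 (x) x 330 (y) mm, fixed on the worktop; its flat top without a rim is 87 mm above the worktop. Origin on the worktop under the board's centre; its +y axis points to the end where the tray comes out, its +x axis away from the robot (both turned by the board's yaw). The board itself is 20 mm thick; under it is the space for the tray, 61 mm high
- board_mouth (a point): middle of the board's top edge on the tray side (165 mm from the board's centre along its +y, 87 mm up): slices swept over this edge fall about 70 mm into the open tray
- tray (a joint): how far the collecting tray is drawn out along the board's +y, in m: 0 shut (its front lies against the end of the board), 0.15 fully out at the stop. It starts ajar by 0.060 to 0.085 and slides with about 2 N of friction, staying where it is left
- tray_floor (a point): centre of the tray's inner floor, 15 mm above the worktop; axes as the board's, moves with the tray. The tray is 222 (x) x 181 (y) mm inside, its steel walls rise 47 mm above the floor. Only the part that is drawn out past the board's edge is open from above
- tray_front (a point): middle of the tray's wooden front, on its top edge in the finger notch, 73 mm above the worktop. The front is 260 mm wide and 16 mm thick (8 mm to either side of this point along the board's y); the notch is 90 mm wide, beside it the front rises to 85 mm. The gap between the board's edge and the inner side of the front is as wide as the joint value
- carrot_1: thick round slice of carrot, orange with a paler core, lying flat on the board; 32 mm across, 18 mm high, 14 g. Origin at its centre, 9 mm above the board. It slides when pushed from the side
- carrot_2: thick round slice of carrot, orange with a paler core, lying flat on the board; 31 mm across, 18 mm high, 14 g. Origin at its centre, 9 mm above the board. It slides when pushed from the side
- carrot_3: thick round slice of carrot, orange with a paler core, lying flat on the board; 29 mm across, 18 mm high, 14 g. Origin at its centre, 9 mm above the board. It slides when pushed from the side
- carrot_4: thick round slice of carrot, orange with a paler core, lying flat on the board; 27 mm across, 18 mm high, 14 g. Origin at its centre, 9 mm above the board. It slides when pushed from the side
- garlic: whole garlic bulb standing loose on the board, near one of the board's two long edges, 48 mm across, 50 mm high, 24 g, to be left there. Origin at the centre of its underside
- onion: brown onion on the worktop to the right of the board, 62 mm across, 64 mm high; bystander. Origin at its underside
- salt_shaker: glass salt shaker with a grey top, right of the board, 44 mm across, 90 mm high; bystander. Origin at its underside
- peeler: black vegetable peeler lying on the worktop left of the tray, 170 x 25 x 18 mm, long in its own x; bystander. Origin at its underside

How it is judged:
On the way, in this order (a step that is already met when the one before it is completed fails the run):
1. the tray is drawn all the way out (at least 138 of 150 mm) (value of joint tray above 0.138 m), for 0.2 s.
2. all four carrot slices lie in the tray, which is still out (x of carrot_1 in the frame of tray_floor between -0.113 and 0.113 m and y of carrot_1 in the frame of tray_floor between -0.093 and 0.093 m and z of carrot_1 in the frame of tray_floor between -0.005 and 0.048 m and x of carrot_2 in the frame of tray_floor between -0.113 and 0.113 m and y of carrot_2 in the frame of tray_floor between -0.093 and 0.093 m and z of carrot_2 in the frame of tray_floor between -0.005 and 0.048 m and x of carrot_3 in the frame of tray_floor between -0.113 and 0.113 m and y of carrot_3 in the frame of tray_floor between -0.093 and 0.093 m and z of carrot_3 in the frame of tray_floor between -0.005 and 0.048 m and x of carrot_4 in the frame of tray_floor between -0.113 and 0.113 m and y of carrot_4 in the frame of tray_floor between -0.093 and 0.093 m and z of carrot_4 in the frame of tray_floor between -0.005 and 0.048 m and value of joint tray above 0.11 m), for 0.2 s.
At the end, for the whole second after the job is handed in: the tray is shut to within 5 mm with all four carrot slices at rest inside it; the garlic is within 20 mm of where it stood on the board, and the onion, salt shaker and peeler within 30 mm of where they were (value of joint tray below 0.005 m and x of carrot_1 in the frame of tray_floor between -0.113 and 0.113 m and y of carrot_1 in the frame of tray_floor between -0.093 and 0.093 m and z of carrot_1 in the frame of tray_floor between -0.005 and 0.048 m and x of carrot_2 in the frame of tray_floor between -0.113 and 0.113 m and y of carrot_2 in the frame of tray_floor between -0.093 and 0.093 m and z of carrot_2 in the frame of tray_floor between -0.005 and 0.048 m and x of carrot_3 in the frame of tray_floor between -0.113 and 0.113 m and y of carrot_3 in the frame of tray_floor between -0.093 and 0.093 m and z of carrot_3 in the frame of tray_floor between -0.005 and 0.048 m and x of carrot_4 in the frame of tray_floor between -0.113 and 0.113 m and y of carrot_4 in the frame of tray_floor between -0.093 and 0.093 m and z of carrot_4 in the frame of tray_floor between -0.005 and 0.048 m and linear speed of each of carrot_1, carrot_2, carrot_3, carrot_4 below 0.03 m/s and distance of garlic from where it was at the start of the episode below 0.02 m and distance of each of onion, salt_shaker, peeler from where it was at the start of the episode below 0.03 m); the robot touches nothing.
It fails at once if a carrot slice was lifted off the board (its centre more than 35 mm above the board's top) (height (world z) of any of carrot_1, carrot_2, carrot_3, carrot_4 above 0.122 m).
It fails at once if the garlic was moved more than 20 mm (distance of garlic from where it was at the start of the episode above 0.02 m).
It fails at once if the onion was moved more than 30 mm (distance of onion from where it was at the start of the episode above 0.03 m).
It fails at once if the salt shaker was moved more than 30 mm (distance of salt_shaker from where it was at the start of the episode above 0.03 m).
It fails at once if the peeler was moved more than 30 mm (distance of peeler from where it was at the start of the episode above 0.03 m).
It also fails if it takes over 72 s, if anything falls off the work surface, if the arm or the gripper's body presses on something with over 40 N, if the wrist force passes 120 N, or if a joint passes its speed limit or range.

ROBOT

A 7-joint arm with a two-finger parallel gripper is mounted at the origin on a cart in front of the work surface, level with it; the furniture and walls round the work are solid. World frame = base frame: x ahead of the robot, y to its left, z up, the work surface at z = 0. Lengths are in m, angles in rad, forces in N, time in s.
With the tool pointing down it reaches from about 0.425 to 0.925 m from the base axis. Payload 6.8 kg.
Tool frame: the origin (TCP) lies at the very end of the fingers, on their centre line; the grasp point (between the pads) lies bot.tcp_to_grasp behind it (bot.tcp_to_grasp is the distance from the TCP to the grasp point, in m); z points along the fingers, y is the line along which they close (so a half turn about z gives the same grasp; the last joint's range is limited). The gripper opens to 85 mm and grips with 20 to 120 N. Pads are 22 mm wide; open, the fingers measure 114 mm over their backs; the gripper's body (76 mm by 85 mm) begins 54 mm behind the grasp point. The pads swing forward as they close: fully open they stand 13 mm farther back than shut.
Start: joints at [1.069, 0.477, 0.022, 1.555, -0.011, 1.109, -0.083], TCP at [0.259, -0.623, 0.231] pointing down, gripper open.
Joint ranges: [-2.96, 2.96], [-0.34, 2.1], [-1.41, 1.46], [0.24, 2.44], [-1.37, 4.51], [0.17, 1.92], [-2.96, 2.96]. Speed limits (rad/s): [2.39, 2.39, 3.14, 3.14, 3.14, 3.14, 3.14].

INTERFACE

Orientations are given as a unit quaternion [w, x, y, z].
In Python, from station import bot gives the robot as it stands.
- The arm moves only by the tool servo_tool, never from a script. Its argument "motion" is a list that holds one entry, the list of rows, each a list of 7 numbers: the shift along the tool's x, y, z in m, then the turn, a rotation vector about the tool's x, y, z in units of 5 degrees (1.0 is 5 degrees), then the opening, from 0 (shut) to 1 (fully open). A call has 1 to 20 rows; each row is the pose to reach, as a shift and turn from the pose commanded when the call began, along the tool's axes at that moment; what a row does not reach only later rows make up. A row lasts 1/12 s, in which the tool goes at most 41.7 mm and 7.16 degrees, less where a joint would pass 70% of its speed; a pose out of reach is approached as far as the arm can. A call with a gripper value outside its range is refused whole. The fingers move at their own pace and stop on an object; "grip_force" is the grip in N (left out, the last holds). Time passes only in rows, so rows that repeat a pose let the fingers close. It gives the time, the measured TCP pose, the force, the opening and the grip force at its end, in the units of the state.
- bot.get_obs(): the state, without advancing time (a new reading comes with each control period).
- bot.read_camera(name): name is "scene" or "top"; returns a dict with "img" (400x640x3 uint8, red, green, blue), "K" (3x3 intrinsics, pixels), "pose" (4x4, takes a point from camera to world coordinates). Camera axes: x right, y down, z forward; pixel columns grow to the right and rows downward; lengths in m; the calibration is good to about 2 mm. A picture is of the moment at which its call begins. There is no depth.
- bot.hand_in(): hands the job in; it is judged then, once.
The state is a dict: "t": time; "q": joint angles; "joint_vel": joint speeds; "joint_torque": joint torques, N m; "eef_pos": TCP position; "tool_rot": TCP orientation; "contact_force": force on the tool from outside, world axes, zero at the start; "torque": the same for the moment, N m; "gripper_width": opening from 0.0 (shut) to 1.0 (fully open); "grasp_force": force on a finger pad.
Only numpy, scipy, OpenCV 4.12 (cv2) and the standard library are available. Lean on these libraries where they do the work, as an engineer would, in place of code of your own. Each camera call takes 0.05 s, during which the arm holds its last target. There are 200 camera calls.

## Working session

There is one attempt and no reset: what is moved stays moved. The work goes in short steps, Python scripts to look and compute and a tool call to move; the robot and the scene stay as the last step left them, time stands still between calls to the robot, and variables do not carry over. Pictures are saved under pics/ and viewed, at most 10 in all, crops included, and the job is handed in when it is done.

Besides the shell and the picture viewer there is one more tool, called after "Emit:" by a JSON object that holds its "api" and its "payload". servo_tool: Moves the arm, as the interface text tells. Its arguments: {"type":"object","properties":{"motion":{"type":"array"},"grip_force":{"type":"number"}},"required":["motion"]}

```bash
mkdir -p pics; python3 - <<'E'
from station import bot
import cv2
o=bot.get_obs();print(o, bot.tcp_to_grasp)
for n in("top","scene"):
    c=bot.read_camera(n);cv2.imwrite(f"pics/{n}0.png",c["img"][...,::-1]);print(n,c["K"].tolist(),c["pose"].round(4).tolist())
E
```

```text
{'t': 0.0, 'q': array([ 1.06890694,  0.47782481,  0.02234421,  1.55646604, -0.01150277,
        1.10927873, -0.08308378]), 'joint_vel': array([ 0.00075731, -0.0005591 ,  0.00141759,  0.00039051, -0.0008914 ,
        0.00029583, -0.00059536]), 'joint_torque': array([-7.58871756e-04, -5.96462774e+01,  1.60784885e+00, -2.81205118e+01,
        1.24314669e-02,  9.21632949e-03,  5.04914578e-05]), 'eef_pos': array([ 0.25874675, -0.62279372,  0.23030307]), 'tool_rot': array([-8.90456256e-04,  9.80675186e-01,  1.95640805e-01, -2.47981158e-04]), 'contact_force': array([0.26433896, 0.21254442, 0.32979545]), 'torque': array([-0.0236447 ,  0.04424008,  0.00913954]), 'grasp_force': 0.0, 'gripper_width': 0.9999598907110949} 0.0187
top [[510.7805128892812, 0.0, 328.2555605783663], [0.0, 510.7805128892812, 199.67723420675253], [0.0, 0.0, 1.0]] [[-0.0581, -0.8449, 0.5317, -0.3168], [-0.9983, 0.0505, -0.0288, 0.0013], [-0.0026, -0.5325, -0.8464, 1.4461], [0.0, 0.0, 0.0, 1.0]]
scene [[503.3405371155642, 0.0, 322.3850881921564], [0.0, 503.3405371155642, 195.57676320016373], [0.0, 0.0, 1.0]] [[0.4775, -0.4419, 0.7594, -0.8623], [-0.8786, -0.2403, 0.4126, -0.8005], [0.0001, -0.8643, -0.503, 1.022], [0.0, 0.0, 0.0, 1.0]]
```

View pics/top0.png

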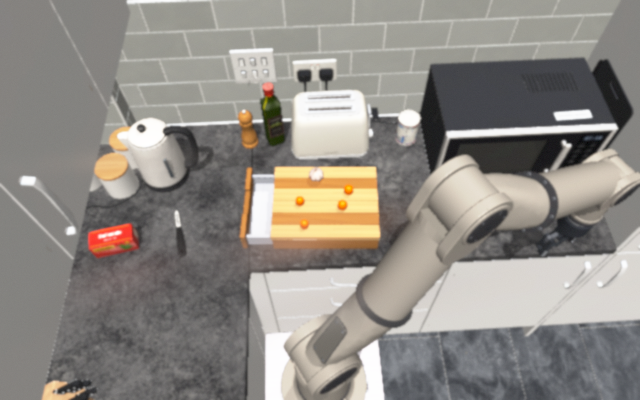

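View pics/scene0.png

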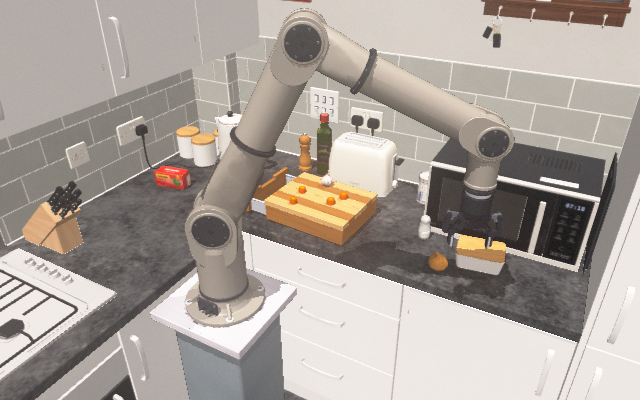

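The top view shows the board at about (272–378, 167–245), with the tray ajar to its left and its front at (247, 205). The carrots are near (300,201), (304,224), (342,204) and (348,189), the garlic is at (316,175), and the peeler is at (180,230). The onion and shaker are under the arm on the right. I'll enlarge the board next and measure it.

```bash
cat > h.py <<'E'
import numpy as np,cv2
from station import bot
def w(c,u,v,z):
    K,P=c["K"],c["pose"]; d=P[:3,:3]@np.linalg.solve(K,[u,v,1]); s=(z-P[2,3])/d[2]; return P[:3,3]+s*d
def px(c,p):
    q=c["K"]@(c["pose"][:3,:3].T@(np.array(p)-c["pose"][:3,3])); return q[:2]/q[2]
def carrots(c,x0=230,x1=395,y0=150,y1=255,z=.105):
    hsv=cv2.cvtColor(c["img"],cv2.COLOR_RGB2HSV); m=cv2.inRange(hsv,(7,225,180),(15,255,255)); m[:y0]=0;m[y1:]=0;m[:,:x0]=0;m[:,x1:]=0
    n,_,st,ce=cv2.connectedComponentsWithStats(m)
    return [(ce[i].round(1),int(st[i,4]),w(c,*ce[i],z)[:2].round(3)) for i in range(1,n) if st[i,4]>8]
def crop(c,name,x0=230,x1=390,y0=150,y1=265,s=5):
    cv2.imwrite(name,cv2.resize(c["img"][y0:y1,x0:x1,::-1],None,fx=s,fy=s,interpolation=cv2.INTER_CUBIC))
E
python3 - <<'E'
from h import *
c=bot.read_camera("top"); crop(c,"pics/c1.png")
for r in carrots(c): print(r)
E
```

```text
(array([348. , 191.9]), 12, array([ 0.551, -0.108]))
(array([299.6, 202.7]), 11, array([0.52 , 0.045]))
(array([342. , 207.1]), 10, array([ 0.496, -0.085]))
```

View pics/c1.png

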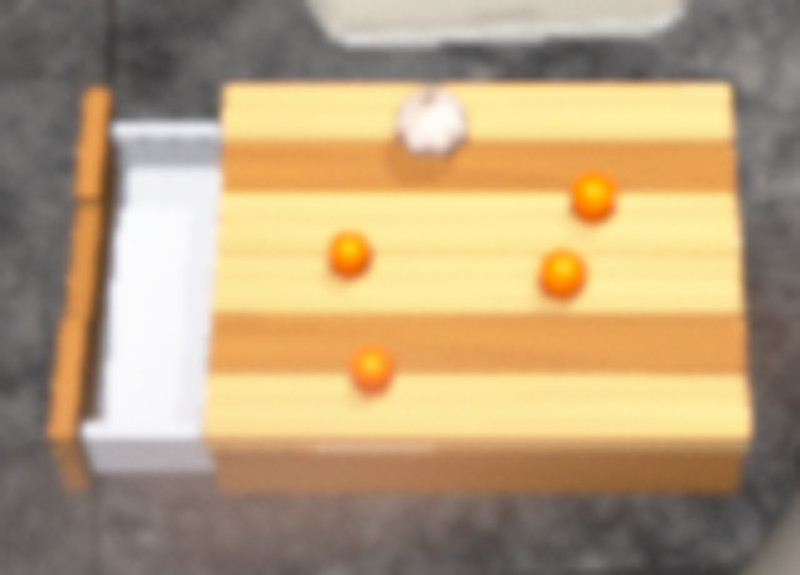

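The crop shows the board-top corners at (222,83), (732,83), (750,440) and (207,440). The carrots are at (349,255), (371,370), (593,197) and (563,275), the garlic is at (431,122), and the notch in the front runs from (88,200) to (70,318).

```bash
cat >> h.py <<'E'
def full(p): return (np.array(p)-2)/5+np.array([230,150])
E
python3 - <<'E'
from h import *
from scipy.optimize import least_squares
c=bot.read_camera("top")
cor=[full(p) for p in[(222,83),(732,83),(750,440),(207,440)]]
loc=np.array([(.13,.165),(.13,-.165),(-.13,-.165),(-.13,.165)])
def R(a): return np.array([[np.cos(a),-np.sin(a)],[np.sin(a),np.cos(a)]])
f=lambda p:np.concatenate([px(c,[*(p[:2]+R(p[2])@l),.087])-q for l,q in zip(loc,cor)])
s=least_squares(f,[.52,-.05,0]);b=s.x;print(b.round(4),s.fun.round(2))
def L(p): return (R(b[2]).T@(p[:2]-b[:2])).round(4)
for n,p,z in[("c_a",(349,255),.098),("c_b",(371,370),.098),("c_c",(593,197),.098),("c_d",(563,275),.098),("garlic",(431,122),.115),("notchtopmid_in",(93,255),.073),("notch far",(92,200),.08),("notch near",(68,318),.08)]:
    q=w(c,*full(p),z);print(n,q[:2].round(3),L(q))
c=bot.read_camera("scene");crop(c,"pics/s1.png",230,390,160,250,5)
for n,l in[("far",(.13,.165)),("near",(-.13,.165)),("nr",(-.13,-.165)),("fr",(.13,-.165))]: print(n,px(c,[*(b[:2]+R(b[2])@l),.087])*5-[230*5,160*5])
E
```

```text
[ 0.5348 -0.035  -0.0558] [ 0.84  0.78 -0.44  0.45  0.42 -0.7  -0.78 -0.35]
c_a [0.532 0.045] [-0.0072  0.0801]
c_b [0.449 0.034] [-0.0895  0.0645]
c_c [ 0.566 -0.11 ] [ 0.0354 -0.0729]
c_d [ 0.51  -0.087] [-0.0224 -0.0529]
garlic [ 0.618 -0.01 ] [0.0818 0.0296]
notchtopmid_in [0.558 0.208] [0.0091 0.2444]
notch far [0.595 0.209] [0.0463 0.2471]
notch near [0.508 0.222] [-0.0415  0.2549]
far [365.17663866  62.45700215]
near [166.69788864 203.63360281]
nr [561.64196685 336.99306822]
fr [735.63480788 170.83501177]
```

View pics/s1.png

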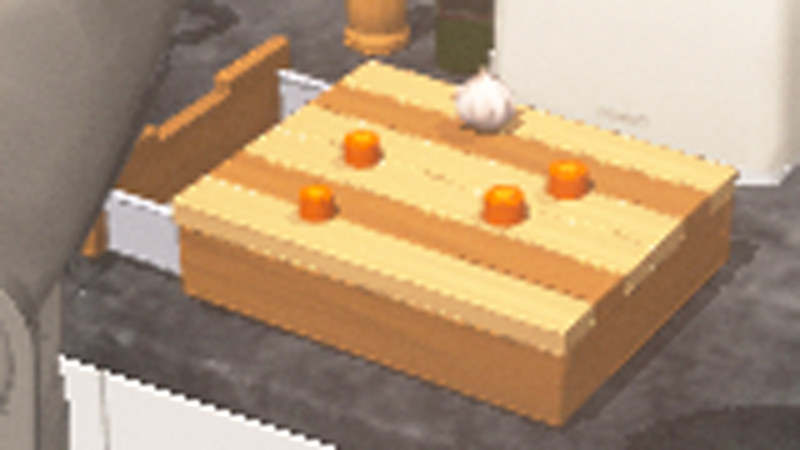

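Emit:
{"api": "servo_tool", "payload": {"motion": [[[0.014,-0.015,0,-0.5,0,0,0.25],[0.04,-0.044,0,0,0,-1,0.25],[0.07,-0.075,0,0,0,-1.7,0.25],[0.1,-0.108,0,0,0,-2.3,0.25],[0.13,-0.141,0,0,0,-3,0.25],[0.16,-0.174,0,0,0,-3.7,0.25],[0.19,-0.207,0,0,0,-4.4,0.25],[0.22,-0.24,0,0,0,-5,0.25],[0.25,-0.273,0,0,0,-5.7,0.25],[0.28,-0.306,0,0,0,-6.4,0.25],[0.31,-0.339,0,0,0,-7,0.25],[0.337,-0.37,0,0,0,-7.7,0.25],[0.365,-0.4,0,0,0,-8.4,0.25],[0.393,-0.431,0,0,0,-9,0.25],[0.42,-0.461,0,0,0,-9.7,0.25],[0.447,-0.491,0,0,0,-10.4,0.25],[0.475,-0.522,0,0,0,-11,0.25],[0.502,-0.552,0,0,0,-11.7,0.25],[0.53,-0.582,0,0,0,-12.3,0.25],[0.55,-0.605,0,0,0,-12.85,0.25]]]}}

```text
t: 1.92
eef_pos: [0.5326, 0.1404, 0.2314]
tool_rot: [0.0, 0.726, 0.688, 0.0]
contact_force: [0.8, -0.6, 1.1]
gripper_width: 0.251
grasp_force: 0.0
```

```bash
cat >> h.py <<'E'
from scipy.spatial.transform import Rotation as Ro
B=np.array([.5348,-.035,0]);A=-.0558
RB=Ro.from_euler("z",A).as_matrix()
def loc(p): return RB.T@(np.array(p)-B)
def st():
    o=bot.get_obs();q=o["tool_rot"];M=Ro.from_quat([*q[1:],q[0]]).as_matrix()
    D=RB@np.array([[0,1,0],[1,0,0],[0,0,-1.]])
    print("t",round(o["t"],2),"loc",loc(o["eef_pos"]).round(4),"w",o["eef_pos"].round(3),"F",o["contact_force"].round(1),"rot5deg",(np.degrees(Ro.from_matrix(M.T@D).as_rotvec())/5).round(2),"g",round(o["gripper_width"],2))
    return o,M
def to(x,y,z):
    o,M=st();print("shift",(M.T@(RB@np.array([x,y,z])+B-o["eef_pos"])).round(4))
E
python3 - <<'E'
from h import *
to(0,.215,.15)
c=bot.read_camera("top");crop(c,"pics/c2.png")
E
```

```text
t 1.92 loc [-0.012   0.175   0.2314] w [0.533 0.14  0.231] F [ 0.8 -0.6  1.1] rot5deg [0.01 0.   0.03] g 0.25
shift [0.04   0.012  0.0814]
```

Emit:
{"api": "servo_tool", "payload": {"motion": [[[0.02,0.006,0.01,0,0,0,0.25],[0.04,0.012,0.04,0,0,0,0.25],[0.04,0.012,0.075,0,0,0,0.25],[0.04,0.012,0.11,0,0,0,0.25],[0.04,0.012,0.14,0,0,0,0.25],[0.04,0.012,0.165,0,0,0,0.25],[0.04,0.012,0.182,0,0,0,0.25],[0.04,0.012,0.186,0,0,0,0.25],[0.048,0.012,0.186,0,0,0,0.25],[0.056,0.012,0.186,0,0,0,0.25],[0.064,0.012,0.186,0,0,0,0.25],[0.072,0.012,0.186,0,0,0,0.25],[0.08,0.012,0.186,0,0,0,0.25],[0.088,0.012,0.186,0,0,0,0.25],[0.096,0.012,0.186,0,0,0,0.25],[0.104,0.012,0.186,0,0,0,0.25],[0.112,0.012,0.186,0,0,0,0.25],[0.118,0.012,0.186,0,0,0,0.25],[0.122,0.012,0.186,0,0,0,0.25],[0.124,0.012,0.186,0,0,0,0.25]]]}}

```text
t: 3.63
eef_pos: [0.5507, 0.2629, 0.0452]
tool_rot: [-0.0, 0.726, 0.688, 0.0]
contact_force: [0.5, -1.5, 1.8]
gripper_width: 0.252
grasp_force: 1.0
```

```bash
python3 - <<'E'
from h import *
st()
c=bot.read_camera("top");crop(c,"pics/c3.png",210,370)
E
```

```text
t 3.63 loc [-0.0007  0.2983  0.0452] w [0.551 0.263 0.045] F [ 0.5 -1.5  1.8] rot5deg [-0.   -0.01  0.01] g 0.25
```

View pics/c3.png

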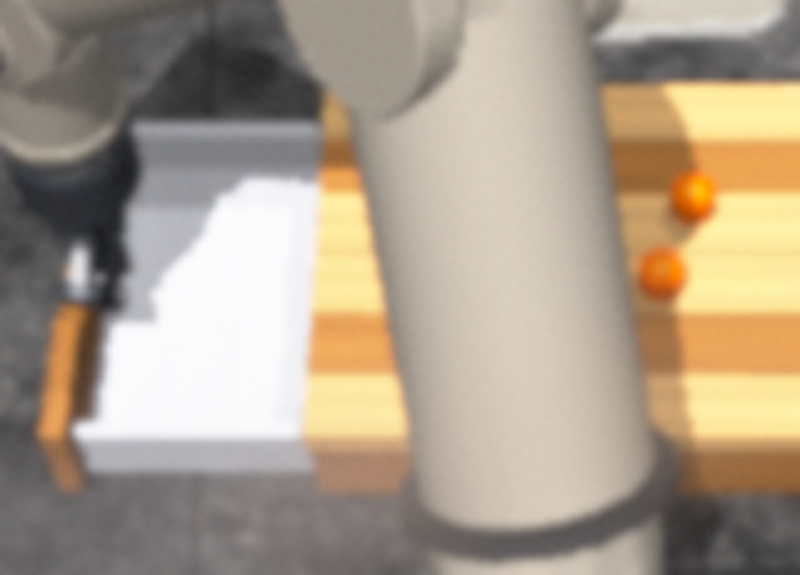

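The tray has followed the finger: its front is now near (70,370) in the crop. I'll keep pulling until it reaches the stop.

Emit:
{"api": "servo_tool", "payload": {"motion": [[[0.003,0,0,0,0,0,0.25],[0.006,0,0,0,0,0,0.25],[0.009,0,0,0,0,0,0.25],[0.012,0,0,0,0,0,0.25],[0.012,0,0,0,0,0,0.25]]]}}

```text
t: 4.1
eef_pos: [0.5512, 0.2701, 0.0448]
tool_rot: [0.001, 0.727, 0.686, -0.003]
contact_force: [-2.2, -10.7, 7.2]
gripper_width: 0.248
grasp_force: 5.0
```

Emit:
{"api": "servo_tool", "payload": {"motion": [[[-0.02,0,-0.01,0,0,0,0.25],[-0.03,0,-0.04,0,0,0,0.25],[-0.045,0,-0.075,0,0,0,0.25],[-0.07,-0.002,-0.095,0,0,0,0.25],[-0.105,-0.004,-0.095,0,0,0,0.25],[-0.14,-0.007,-0.095,0,0,0,0.25],[-0.175,-0.007,-0.095,0,0,0,0.25],[-0.21,-0.007,-0.095,0,0,0,0.25],[-0.245,-0.007,-0.095,0,0,0,0.25],[-0.27,-0.007,-0.095,0,0,0,0.25],[-0.276,-0.007,-0.09,0,0,0,0.25],[-0.276,-0.007,-0.07,0,0,0,0.25],[-0.276,-0.007,-0.053,0,0,0,0.25],[-0.276,-0.007,-0.046,0,0,0,0.25],[-0.276,-0.007,-0.046,0,0,0,0.25]]]}}

```text
t: 5.35
eef_pos: [0.5282, -0.0003, 0.0898]
tool_rot: [-0.001, 0.726, 0.688, -0.001]
contact_force: [-0.4, 0.0, 0.4]
gripper_width: 0.252
grasp_force: 0.0
```

```bash
python3 - <<'E'
from h import *
st()
E
```

```text
t 5.35 loc [-0.0085  0.0343  0.0898] w [ 0.528 -0.     0.09 ] F [-0.4  0.   0.4] rot5deg [-0.03 -0.01  0.02] g 0.25
```

Emit:
{"api": "servo_tool", "payload": {"motion": [[[0.008,0,0,0,0,0,0.25],[0.016,0,0,0,0,0,0.25],[0.024,0,0,0,0,0,0.25],[0.033,0,0,0,0,0,0.25],[0.042,0,0,0,0,0,0.25],[0.051,0,0,0,0,0,0.25],[0.06,0,0,0,0,0,0.25],[0.069,0,0,0,0,0,0.25],[0.078,0,0,0,0,0,0.25],[0.087,0,0,0,0,0,0.25],[0.096,0,0,0,0,0,0.25],[0.104,0,0,0,0,0,0.25],[0.112,0,0,0,0,0,0.25],[0.12,0,0,0,0,0,0.25],[0.127,0,0,0,0,0,0.25],[0.134,0,0,0,0,0,0.25],[0.14,0,0,0,0,0,0.25],[0.145,0,0,0,0,0,0.25],[0.145,0,0,0,0,0,0.25]]]}}

```text
t: 6.93
eef_pos: [0.5374, 0.1448, 0.0914]
tool_rot: [-0.0, 0.726, 0.688, 0.0]
contact_force: [0.2, 0.7, 0.1]
gripper_width: 0.245
grasp_force: 0.0
```

```bash
python3 - <<'E'
from h import *
st()
for n in("top","scene"):
    c=bot.read_camera(n)
    if n=="top": a=c["img"][150:265,210:370]
    else: b=c["img"][165:245,220:380]
cv2.imwrite("pics/v4.png",cv2.resize(np.vstack([a,b])[...,::-1],None,fx=3,fy=3,interpolation=cv2.INTER_CUBIC))
E
```

```text
t 6.93 loc [-0.0075  0.1797  0.0914] w [0.537 0.145 0.091] F [0.2 0.7 0.1] rot5deg [ 0.   -0.01  0.02] g 0.25
```

View pics/v4.png

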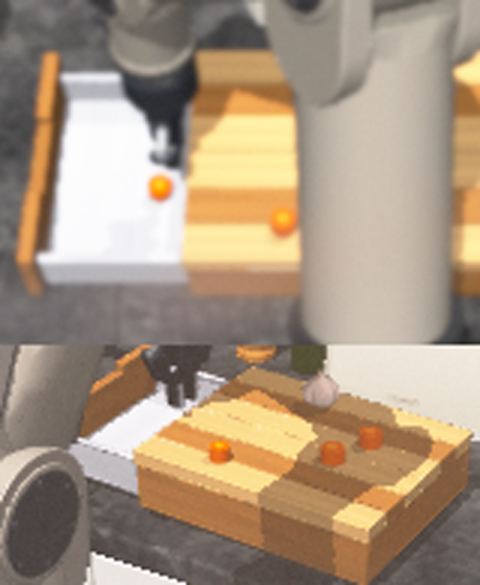

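Carrot a is in the open tray at (160,187) in the upper half, and the other three slices and the garlic haven't moved. Carrot b is next.

Emit:
{"api": "servo_tool", "payload": {"motion": [[[0,0,-0.025,0,0,0,0.25],[0,0,-0.05,0,0,0,0.25],[-0.025,-0.013,-0.055,0,0,0,0.25],[-0.055,-0.028,-0.055,0,0,0,0.25],[-0.085,-0.044,-0.055,0,0,0,0.25],[-0.115,-0.059,-0.055,0,0,0,0.25],[-0.145,-0.074,-0.055,0,0,0,0.25],[-0.16,-0.081,-0.05,0,0,0,0.25],[-0.162,-0.081,-0.035,0,0,0,0.25],[-0.162,-0.081,-0.015,0,0,0,0.25],[-0.162,-0.081,0,0,0,0,0.25],[-0.162,-0.081,0,0,0,0,0.25],[-0.154,-0.081,0,0,0,0,0.25],[-0.146,-0.081,0,0,0,0,0.25],[-0.138,-0.081,0,0,0,0,0.25],[-0.129,-0.081,0,0,0,0,0.25],[-0.12,-0.081,0,0,0,0,0.25],[-0.111,-0.081,0,0,0,0,0.25],[-0.102,-0.08,0,0,0,0,0.25],[-0.093,-0.078,0,0,0,0,0.25]]]}}

```text
t: 8.7
eef_pos: [0.4543, 0.0559, 0.0914]
tool_rot: [0.0, 0.726, 0.687, 0.0]
contact_force: [0.6, 0.3, -0.3]
gripper_width: 0.254
grasp_force: 0.1
```

```bash
python3 - <<'E'
from h import *
st()
E
```

```text
t 8.7 loc [-0.0854  0.0863  0.0914] w [0.454 0.056 0.091] F [ 0.6  0.3 -0.3] rot5deg [0.   0.   0.01] g 0.25
```

Emit:
{"api": "servo_tool", "payload": {"motion": [[[0.009,0.001,0,0,0,0,0.25],[0.018,0.003,0,0,0,0,0.25],[0.027,0.005,0,0,0,0,0.25],[0.036,0.007,0,0,0,0,0.25],[0.045,0.009,0,0,0,0,0.25],[0.053,0.011,0,0,0,0,0.25],[0.061,0.013,0,0,0,0,0.25],[0.069,0.014,0,0,0,0,0.25],[0.076,0.014,0,0,0,0,0.25],[0.083,0.014,0,0,0,0,0.25],[0.089,0.014,0,0,0,0,0.25],[0.094,0.014,0,0,0,0,0.25],[0.094,0.014,0,0,0,0,0.25],[0.094,0.014,-0.02,0,0,0,0.25],[0.094,0.014,-0.05,0,0,0,0.25]]]}}

```text
t: 9.95
eef_pos: [0.4714, 0.1468, 0.1395]
tool_rot: [-0.001, 0.726, 0.687, -0.003]
contact_force: [0.6, 0.5, 0.1]
gripper_width: 0.254
grasp_force: 0.0
```

```bash
python3 - <<'E'
from h import *
to(-.0224,-.1,.09)
for n in("top","scene"):
    c=bot.read_camera(n)
    if n=="top": a=c["img"][150:265,210:370]
    else: b=c["img"][165:245,220:380]
cv2.imwrite("pics/v5.png",cv2.resize(np.vstack([a,b])[...,::-1],None,fx=3,fy=3,interpolation=cv2.INTER_CUBIC))
E
```

```text
t 9.95 loc [-0.0735  0.178   0.1395] w [0.471 0.147 0.14 ] F [0.6 0.5 0.1] rot5deg [-0.07  0.02  0.  ] g 0.25
shift [-0.2779  0.0513  0.0498]
```

View pics/v5.png

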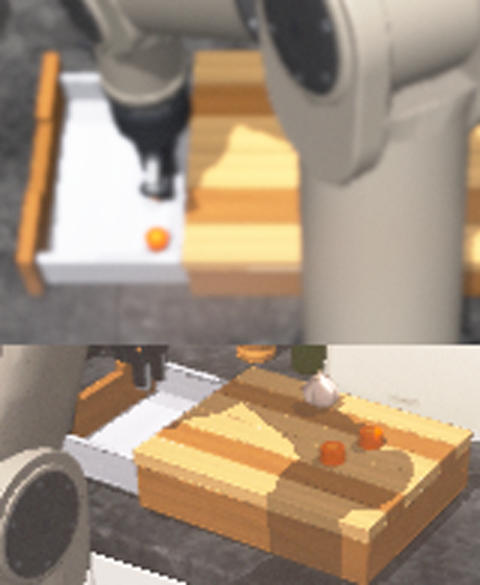

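Carrot b is in the tray at (157,238). Carrots d and c remain at (332,453) and (370,436) in the scene half, and the garlic hasn't moved.

Emit:
{"api": "servo_tool", "payload": {"motion": [[[-0.02,0.01,0,0,0,0,0.25],[-0.05,0.03,0,0,0,0,0.25],[-0.085,0.051,0,0,0,0,0.25],[-0.12,0.051,0,0,0,0,0.25],[-0.155,0.051,0,0,0,0,0.25],[-0.19,0.051,0,0,0,0,0.25],[-0.225,0.051,0,0,0,0,0.25],[-0.26,0.051,0,0,0,0,0.25],[-0.278,0.051,0.005,0,0,0,0.25],[-0.278,0.051,0.025,0,0,0,0.25],[-0.278,0.051,0.042,0,0,0,0.25],[-0.278,0.051,0.049,0,0,0,0.25],[-0.278,0.051,0.049,0,0,0,0.25],[-0.27,0.051,0.049,0,0,0,0.25],[-0.262,0.051,0.049,0,0,0,0.25],[-0.254,0.051,0.049,0,0,0,0.25],[-0.245,0.051,0.049,0,0,0,0.25],[-0.235,0.051,0.049,0,0,0,0.25],[-0.225,0.051,0.049,0,0,0,0.25],[-0.215,0.051,0.049,0,0,0,0.25]]]}}

```text
t: 11.72
eef_pos: [0.5127, -0.0682, 0.0926]
tool_rot: [0.0, 0.726, 0.687, 0.0]
contact_force: [-0.2, -0.3, 0.1]
gripper_width: 0.251
grasp_force: 0.1
```

```bash
python3 - <<'E'
from h import *
to(-.04,.18,.091)
E
```

```text
t 11.72 loc [-0.0202 -0.0344  0.0926] w [ 0.513 -0.068  0.093] F [-0.2 -0.3  0.1] rot5deg [ 0.01 -0.    0.01] g 0.25
shift [ 0.2144 -0.0196  0.0016]
```

Emit:
{"api": "servo_tool", "payload": {"motion": [[[0.011,0,0.001,0,0,0,0.25],[0.022,0.001,0.001,0,0,0,0.25],[0.033,0.004,0.001,0,0,0,0.25],[0.044,0.007,0.001,0,0,0,0.25],[0.055,0.01,0.001,0,0,0,0.25],[0.066,0.013,0.001,0,0,0,0.25],[0.077,0.017,0.001,0,0,0,0.25],[0.088,0.021,0.001,0,0,0,0.25],[0.099,0.025,0.001,0,0,0,0.25],[0.11,0.029,0.001,0,0,0,0.25],[0.121,0.033,0.001,0,0,0,0.25],[0.132,0.037,0.001,0,0,0,0.25],[0.143,0.041,0.001,0,0,0,0.25],[0.154,0.044,0.001,0,0,0,0.25],[0.165,0.047,0.001,0,0,0,0.25],[0.176,0.049,0.001,0,0,0,0.25],[0.187,0.05,0.001,0,0,0,0.25],[0.198,0.05,0.001,0,0,0,0.25],[0.206,0.05,0.001,0,0,0,0.25],[0.214,0.05,0.001,0,0,0,0.25]]]}}

```text
t: 13.38
eef_pos: [0.5741, 0.1423, 0.0913]
tool_rot: [-0.0, 0.726, 0.687, -0.0]
contact_force: [-0.3, 0.3, -0.2]
gripper_width: 0.249
grasp_force: 0.0
```

Emit:
{"api": "servo_tool", "payload": {"motion": [[[0,0,0,0,0,0,0.25],[0,0,-0.03,0,0,0,0.25],[0,0,-0.05,0,0,0,0.25]]]}}

```text
t: 13.63
eef_pos: [0.5738, 0.1409, 0.1418]
tool_rot: [-0.0, 0.727, 0.687, -0.001]
contact_force: [1.1, 0.3, 0.3]
gripper_width: 0.25
grasp_force: 0.0
```

```bash
python3 - <<'E'
from h import *
to(.0354,-.118,.091)
for n in("top","scene"):
    c=bot.read_camera(n)
    if n=="top": a=c["img"][150:265,210:370]
    else: b=c["img"][165:245,220:380]
cv2.imwrite("pics/v6.png",cv2.resize(np.vstack([a,b])[...,::-1],None,fx=3,fy=3,interpolation=cv2.INTER_CUBIC))
E
```

```text
t 13.63 loc [0.0291 0.1778 0.1418] w [0.574 0.141 0.142] F [1.1 0.3 0.3] rot5deg [-0.02  0.01  0.  ] g 0.25
shift [-0.2957  0.0063  0.051 ]
```

View pics/v6.png

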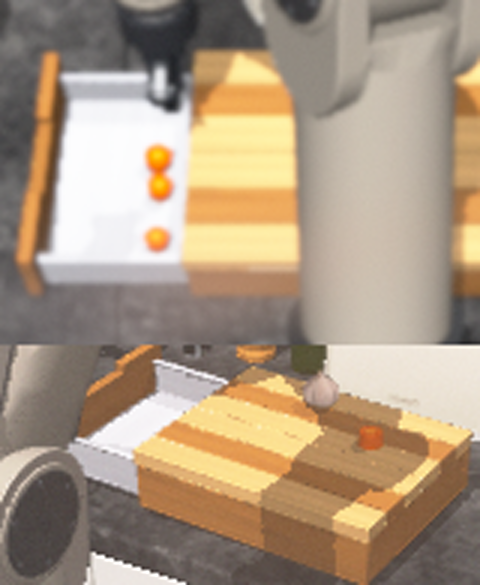

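Three slices (a, b, d) are in the tray at (160,187), (157,238) and (158,157). Only c remains, at (370,436) in the scene half.

Emit:
{"api": "servo_tool", "payload": {"motion": [[[-0.02,-0.01,-0.01,0,0,0,0.25],[-0.05,-0.025,-0.01,0,0,0,0.25],[-0.085,-0.03,-0.01,0,0,0,0.25],[-0.12,-0.03,-0.01,0,0,0,0.25],[-0.155,-0.03,-0.01,0,0,0,0.25],[-0.19,-0.03,-0.01,0,0,0,0.25],[-0.22,-0.02,-0.01,0,0,0,0.25],[-0.25,-0.005,0,0,0,0,0.25],[-0.28,0.006,0,0,0,0,0.25],[-0.296,0.006,0.005,0,0,0,0.25],[-0.296,0.006,0.025,0,0,0,0.25],[-0.296,0.006,0.043,0,0,0,0.25],[-0.296,0.006,0.051,0,0,0,0.25],[-0.296,0.006,0.051,0,0,0,0.25],[-0.288,0.006,0.051,0,0,0,0.25],[-0.28,0.006,0.051,0,0,0,0.25],[-0.272,0.006,0.051,0,0,0,0.25],[-0.264,0.005,0.051,0,0,0,0.25],[-0.256,0.003,0.051,0,0,0,0.25],[-0.247,0,0.051,0,0,0,0.25]]]}}

```text
t: 15.4
eef_pos: [0.5607, -0.1042, 0.0906]
tool_rot: [0.0, 0.726, 0.687, 0.0]
contact_force: [0.5, 0.5, -0.0]
gripper_width: 0.254
grasp_force: 0.1
```

```bash
python3 - <<'E'
from h import *
to(.005,0,.091)
E
```

```text
t 15.4 loc [ 0.0297 -0.0676  0.0906] w [ 0.561 -0.104  0.091] F [ 0.5  0.5 -0. ] rot5deg [0.01 0.   0.01] g 0.25
shift [ 0.0677 -0.0247 -0.0004]
```

Emit:
{"api": "servo_tool", "payload": {"motion": [[[0.009,-0.003,0,0,0,0,0.25],[0.018,-0.007,0,0,0,0,0.25],[0.027,-0.011,0,0,0,0,0.25],[0.036,-0.015,0,0,0,0,0.25],[0.045,-0.019,0,0,0,0,0.25],[0.055,-0.022,0,0,0,0,0.25],[0.065,-0.024,0,0,0,0,0.25],[0.075,-0.025,0,0,0,0,0.25],[0.085,-0.025,0,0,0,0,0.25],[0.095,-0.025,0,0,0,0,0.25],[0.106,-0.025,0,0,0,0,0.25],[0.117,-0.025,0,0,0,0,0.25],[0.128,-0.025,0,0,0,0,0.25],[0.139,-0.025,0,0,0,0,0.25]]]}}

```text
t: 16.57
eef_pos: [0.5435, 0.0361, 0.0903]
tool_rot: [-0.0, 0.726, 0.687, 0.0]
contact_force: [-0.2, 0.5, 0.3]
gripper_width: 0.251
grasp_force: 0.1
```

Emit:
{"api": "servo_tool", "payload": {"motion": [[[0.01,0.001,0,0,0,0,0.25],[0.019,0.004,0,0,0,0,0.25],[0.028,0.008,0,0,0,0,0.25],[0.037,0.012,0,0,0,0,0.25],[0.046,0.016,0,0,0,0,0.25],[0.055,0.02,0,0,0,0,0.25],[0.064,0.024,0,0,0,0,0.25],[0.073,0.028,0,0,0,0,0.25],[0.082,0.031,0,0,0,0,0.25],[0.09,0.033,0,0,0,0,0.25],[0.097,0.033,0,0,0,0,0.25],[0.103,0.033,0,0,0,0,0.25],[0.108,0.033,0,0,0,0,0.25],[0.108,0.033,0,0,0,0,0.25],[0.108,0.033,-0.025,0,0,0,0.25],[0.108,0.033,-0.055,0,0,0,0.25]]]}}

```text
t: 17.9
eef_pos: [0.5803, 0.1397, 0.1436]
tool_rot: [-0.001, 0.726, 0.687, -0.003]
contact_force: [0.1, 0.9, -0.2]
gripper_width: 0.249
grasp_force: 0.0
```

```bash
python3 - <<'E'
from h import *
to(0,.36,.146)
for n in("top","scene"):
    c=bot.read_camera(n)
    if n=="top": a=c["img"][150:265,210:370]
    else: b=c["img"][165:245,220:380]
cv2.imwrite("pics/v7.png",cv2.resize(np.vstack([a,b])[...,::-1],None,fx=3,fy=3,interpolation=cv2.INTER_CUBIC))
E
```

```text
t 17.9 loc [0.0356 0.177  0.1436] w [0.58  0.14  0.144] F [ 0.1  0.9 -0.2] rot5deg [-0.06  0.02  0.  ] g 0.25
shift [ 0.183  -0.0356 -0.0026]
```

View pics/v7.png

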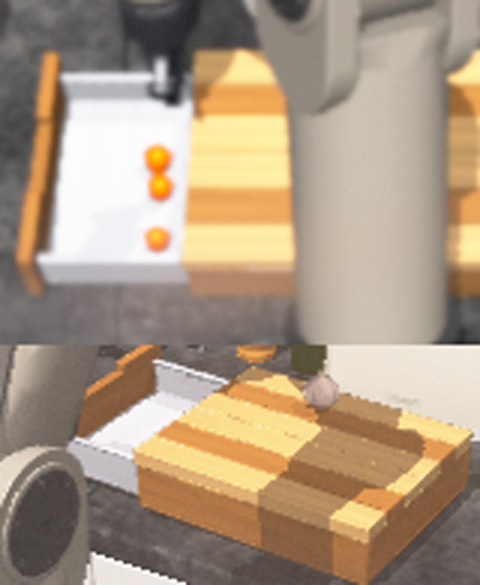

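No carrot is left on the board; c is probably hidden under the gripper. I'll move in front of the tray and check before shutting it.

Emit:
{"api": "servo_tool", "payload": {"motion": [[[0.02,-0.005,-0.003,0,0,0,0.25],[0.05,-0.015,-0.003,0,0,0,0.25],[0.085,-0.025,-0.003,0,0,0,0.25],[0.12,-0.035,-0.003,0,0,0,0.25],[0.155,-0.035,-0.003,0,0,0,0.25],[0.178,-0.035,-0.003,0,0,0,0.25],[0.186,-0.035,0.01,0,0,0,0.25],[0.186,-0.035,0.04,0,0,0,0.25],[0.186,-0.035,0.07,0,0,0,0.25],[0.186,-0.035,0.092,0,0,0,0.25],[0.186,-0.035,0.1,0,0,0,0.25],[0.186,-0.035,0.1,0,0,0,0.25]]]}}

```text
t: 19.0
eef_pos: [0.5563, 0.3259, 0.0422]
tool_rot: [-0.0, 0.727, 0.687, -0.003]
contact_force: [0.4, 0.0, 0.1]
gripper_width: 0.249
grasp_force: 0.0
```

```bash
python3 - <<'E'
from h import *
to(0,.192,.045)
for n in("top","scene"):
    c=bot.read_camera(n)
    if n=="top": a=c["img"][150:265,210:370]
    else: b=c["img"][165:245,220:380]
cv2.imwrite("pics/v8.png",cv2.resize(np.vstack([a,b])[...,::-1],None,fx=3,fy=3,interpolation=cv2.INTER_CUBIC))
E
```

```text
t 19.0 loc [0.0014 0.3615 0.0422] w [0.556 0.326 0.042] F [0.4 0.  0.1] rot5deg [-0.05  0.05 -0.01] g 0.25
shift [-0.1695 -0.0012 -0.0021]
```

View pics/v8.png

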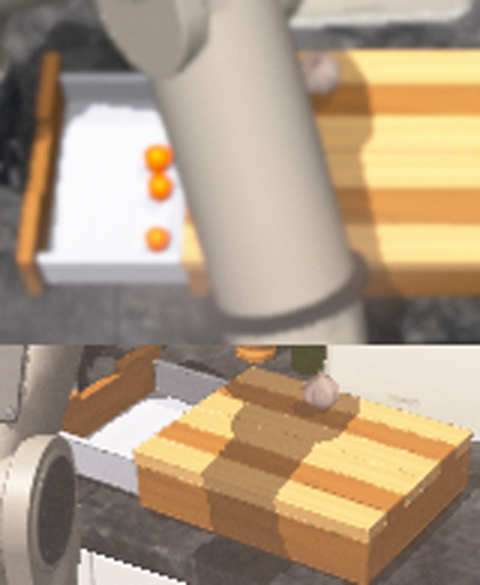

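Three slices are visible in the tray at (158,157), (160,187) and (157,238), and the arm hides where c landed. I've used all my picture views, so I'll move the arm aside and find c numerically.

Emit:
{"api": "servo_tool", "payload": {"motion": [[[0,0,-0.03,0,0,0,0.25],[0,0,-0.07,0,0,0,0.25],[0,0,-0.11,0,0,0,0.25],[-0.03,0,-0.14,0,0,0,0.25],[-0.07,0,-0.16,0,0,0,0.25],[-0.11,0,-0.16,0,0,0,0.25],[-0.15,0,-0.16,0,0,0,0.25],[-0.19,0,-0.16,0,0,0,0.25],[-0.23,0,-0.16,0,0,0,0.25],[-0.27,0,-0.16,0,0,0,0.25],[-0.31,0,-0.16,0,0,0,0.25],[-0.35,0,-0.16,0,0,0,0.25],[-0.39,0,-0.16,0,0,0,0.25],[-0.43,0,-0.16,0,0,0,0.25],[-0.46,0,-0.16,0,0,0,0.25],[-0.48,0,-0.16,0,0,0,0.25]]]}}

```text
t: 20.43
eef_pos: [0.5309, -0.1555, 0.2075]
tool_rot: [0.002, 0.728, 0.685, 0.0]
contact_force: [0.4, 0.4, -0.3]
gripper_width: 0.249
grasp_force: 0.0
```

```bash
cat >> h.py <<'E'
def orange(c):
    hsv=cv2.cvtColor(c["img"],cv2.COLOR_RGB2HSV); m=cv2.inRange(hsv,(6,190,150),(20,255,255)); o=np.zeros_like(m);o[155:250,222:395]=m[155:250,222:395]
    n,_,s,ce=cv2.connectedComponentsWithStats(o)
    for i in range(1,n):
        if s[i,4]>5: print(ce[i].round(1),s[i,2:5],"tray",loc(w(c,*ce[i],.03)).round(3)[:2],"board",loc(w(c,*ce[i],.1)).round(3)[:2])
E
python3 - <<'E'
from h import *
st();c=bot.read_camera("top");orange(c)
# garlic: bright, low saturation on board
h=cv2.cvtColor(c["img"],cv2.COLOR_RGB2HSV)[165:185,300:335]
m=(h[...,1]<75).astype(np.uint8)
n,_,s,ce=cv2.connectedComponentsWithStats(m)
for i in range(1,n): print("g",ce[i]+[300,165],s[i])
E
```

```text
t 20.43 loc [ 0.0028 -0.1206  0.2075] w [ 0.531 -0.156  0.208] F [ 0.4  0.4 -0.3] rot5deg [ 0.04  0.03 -0.05] g 0.25
[262.5 207.6] [ 7 16 60] tray [0.009 0.204] board [-0.033  0.193]
[262.1 229.4] [ 5  5 17] tray [-0.071  0.2  ] board [-0.11   0.189]
g [316.03723404 171.7393617 ] [  0   0  35  16 188]
```

```bash
python3 - <<'E'
from h import *
c=bot.read_camera("top")
for l,z in[((.111,.18),.062),((.111,.31),.062),((.03,.19),.024),((.03,.19),.042),((-.007,.2),.024),((-.007,.2),.042)]: print(l,z,px(c,RB@np.array([*l,z])+B).round(1))
h=cv2.cvtColor(c["img"],cv2.COLOR_RGB2HSV).astype(int)
for v in range(166,242):
    print(v,"".join("O" if (4<a<22 and b>170 and d>200) else "o" if (4<a<24 and b>110) else "." if b<60 and d>150 else "-" if b<60 and d>90 else "#" for a,b,d in h[v,222:290]))
E
```

```text
(0.111, 0.18) 0.062 [270.7 176.1]
(0.111, 0.31) 0.062 [231.3 176.3]
(0.03, 0.19) 0.024 [267.3 203.1]
(0.03, 0.19) 0.042 [266.7 200.2]
(-0.007, 0.2) 0.024 [263.5 212.8]
(-0.007, 0.2) 0.042 [262.9 209.9]
166 ##--##----------------##---################----------###############
167 #-##oo##-----------------#-#####-##########-----##--################
168 --#oooo#-----------------#######-#########-------#--################
169 --oooooo-----------------#######--########----------################
170 -#oooooo#----------------#######-----###------------################
171 -#oooooo#-----------------######-----------------#--################
172 -#oooooo#-------------------###--------------------#################
173 -#oooooo#-------------------------------------------################
174 -#ooooo#-...........................................################
175 -oooooo#.............................................###############
176 #oooooo#.............................................#####o#########
177 #oooooo#-...........................................##oooooooooooooo
178 #ooooooo--........
[... 3949 characters left out ...]
............#oOOoo#.....###################
233 #---..................................##o##......###################
234 -................................................###################
235 .................................................###################
236 .................................................###################
237 .................................................###################
238 -................................................###################
239 #-...............................................#############oo###o
240 #--...............................................######o####oo####o
241 #--................................................#########o#######
```

```bash
python3 - <<'E'
from h import *
f=lambda n:cv2.resize(cv2.imread(n)[...,::-1],None,fx=1/3,fy=1/3,interpolation=cv2.INTER_AREA)[:115]
now=bot.read_camera("top")["img"][150:265,210:370]
for n in("pics/v6.png","pics/v7.png","pics/v8.png"):
    d=np.abs(f(n).astype(int)-now).max(2)[45:70,45:60]; print(n,d.max(),d.mean().round(1))
    a=cv2.cvtColor(f(n)[45:70,45:60],cv2.COLOR_RGB2HSV); m=(a[...,1]>150); ys,xs=np.nonzero(m); print(m[:13].sum(),m[13:].sum(),ys[ys<11].mean()+195,xs[ys<11].mean()+255)
c=bot.read_camera("scene");h=cv2.cvtColor(c["img"],cv2.COLOR_RGB2HSV);m=cv2.inRange(h,(5,215,120),(16,255,255))
n,_,s,ce=cv2.connectedComponentsWithStats(m)
for i in range(1,n):
    if s[i,4]>4: print(ce[i].round(1),s[i],"board",loc(w(c,*ce[i],.1)).round(3)[:2],"w0",loc(w(c,*ce[i],.02)).round(3)[:2])
E
```

```text
pics/v6.png 41 7.8
56 44 202.125 262.3541666666667
pics/v7.png 11 5.7
52 44 202.13953488372093 262.0
pics/v8.png 120 15.5
59 44 202.02 262.38
```

```bash
python3 - <<'E'
from h import *
def blobs(img):
    h=cv2.cvtColor(img,cv2.COLOR_RGB2HSV);m=cv2.inRange(h,(4,190,90),(17,255,255))
    n,_,s,ce=cv2.connectedComponentsWithStats(m)
    return [(ce[i].round(0).tolist(),int(s[i,4])) for i in range(1,n) if s[i,4]>9]
for n in("scene","top"):
    print(n,"start",blobs(cv2.imread(f"pics/{n}0.png")[...,::-1].copy())); print(n,"now",blobs(bot.read_camera(n)["img"]))
E
```

```text
scene start [([165.0, 172.0], 12), ([302.0, 190.0], 34), ([343.0, 196.0], 50), ([293.0, 200.0], 39), ([330.0, 201.0], 47)]
scene now []
top start [([269.0, 96.0], 14), ([348.0, 189.0], 42), ([299.0, 202.0], 27), ([342.0, 206.0], 30), ([304.0, 223.0], 34), ([111.0, 229.0], 86), ([110.0, 243.0], 194)]
top now [([269.0, 95.0], 15), ([263.0, 205.0], 27), ([110.0, 229.0], 90), ([262.0, 230.0], 11), ([110.0, 243.0], 195)]
```

I can't see carrot c anywhere in either view: not on the board, not on the worktop, not on the gripper. It left the board over the mouth edge, so it must be lying in the strip of the tray hidden under the board's edge. I'll go back to the tray front and shut it gently.

Emit:
{"api": "servo_tool", "payload": {"motion": [[[0.02,0,0,0,0,0,0.25],[0.055,0,0,0,0,0,0.25],[0.095,0,0,0,0,0,0.25],[0.135,0,0,0,0,0,0.25],[0.175,0,0,0,0,0,0.25],[0.215,0,0,0,0,0,0.25],[0.255,0,0,0,0,0,0.25],[0.295,0,0,0,0,0,0.25],[0.335,0,0,0,0,0,0.25],[0.375,0,0,0,0,0,0.25],[0.415,0,0,0,0,0,0.25],[0.45,0,0,0,0,0,0.25],[0.475,0,0,0,0,0,0.25],[0.485,0,0.02,0,0,0,0.25],[0.485,0,0.055,0,0,0,0.25],[0.485,0,0.09,0,0,0,0.25],[0.485,0,0.125,0,0,0,0.25],[0.485,0,0.15,0,0,0,0.25],[0.485,0,0.16,0,0,0,0.25],[0.485,0,0.16,0,0,0,0.25]]]}}

```text
t: 22.4
eef_pos: [0.5557, 0.3338, 0.0431]
tool_rot: [-0.001, 0.726, 0.688, -0.002]
contact_force: [0.4, 0.7, 0.6]
gripper_width: 0.25
grasp_force: 0.0
```

```bash
python3 - <<'E'
from h import *
to(0,.192,.045)
c=bot.read_camera("top");orange(c)
E
```

```text
t 22.4 loc [3.000e-04 3.693e-01 4.310e-02] w [0.556 0.334 0.043] F [0.4 0.7 0.6] rot5deg [-0.04  0.02  0.03] g 0.25
shift [-0.1773 -0.0007 -0.0015]
[262.6 207.3] [ 8 16 62] tray [0.01  0.203] board [-0.032  0.193]
[262.1 229.4] [ 5  5 17] tray [-0.071  0.2  ] board [-0.11   0.189]
```

Emit:
{"api": "servo_tool", "payload": {"motion": [[[-0.01,0,0,0,0,0,0.25],[-0.018,0,0,0,0,0,0.25],[-0.024,0,0,0,0,0,0.25],[-0.03,0,0,0,0,0,0.25],[-0.036,0,0,0,0,0,0.25],[-0.043,0,0,0,0,0,0.25],[-0.051,0,0,0,0,0,0.25],[-0.059,0,0,0,0,0,0.25],[-0.067,0,0,0,0,0,0.25],[-0.075,0,0,0,0,0,0.25],[-0.083,0,0,0,0,0,0.25],[-0.091,0,0,0,0,0,0.25],[-0.099,0,0,0,0,0,0.25],[-0.107,0,0,0,0,0,0.25],[-0.115,0,0,0,0,0,0.25],[-0.123,0,0,0,0,0,0.25],[-0.131,0,0,0,0,0,0.25],[-0.139,0,0,0,0,0,0.25],[-0.146,0,0,0,0,0,0.25],[-0.152,0,0,0,0,0,0.25]]]}}

```text
t: 24.12
eef_pos: [0.5491, 0.1806, 0.0451]
tool_rot: [-0.0, 0.727, 0.687, -0.0]
contact_force: [-1.2, 3.3, 0.9]
gripper_width: 0.25
grasp_force: 1.3
```

Emit:
{"api": "servo_tool", "payload": {"motion": [[[-0.006,0,0,0,0,0,0.25],[-0.012,0,0,0,0,0,0.25],[-0.017,0,0,0,0,0,0.25],[-0.022,0,0,0,0,0,0.25],[-0.026,0,0,0,0,0,0.25],[-0.029,0,0,0,0,0,0.25],[-0.029,0,0,0,0,0,0.25]]]}}

```text
t: 24.7
eef_pos: [0.548, 0.1582, 0.0453]
tool_rot: [-0.002, 0.725, 0.688, 0.004]
contact_force: [0.5, 14.3, -8.3]
gripper_width: 0.251
grasp_force: 7.3
```

```bash
python3 - <<'E'
from h import *
to(0,.192,.045)
E
```

```text
t 24.7 loc [0.0024 0.1936 0.0453] w [0.548 0.158 0.045] F [ 0.5 14.3 -8.3] rot5deg [ 0.02 -0.09  0.04] g 0.25
shift [-0.0016 -0.0024  0.0003]
```

The tray is against its stop: the contact force rose to 14 N and the travel adds up to 150 mm. Now I'll back off clear of everything.

Emit:
{"api": "servo_tool", "payload": {"motion": [[[0.015,0,0,0,0,0,0.25],[0.035,0,0,0,0,0,0.25],[0.055,0,-0.01,0,0,0,0.25],[0.06,0,-0.04,0,0,0,0.25],[0.06,0,-0.075,0,0,0,0.25],[0.06,0,-0.11,0,0,0,0.25],[0.06,0,-0.14,0,0,0,0.25],[0.04,0,-0.16,0,0,0,0.25],[0,0,-0.16,0,0,0,0.25],[-0.04,0,-0.16,0,0,0,0.25],[-0.08,0,-0.16,0,0,0,0.25],[-0.12,0,-0.16,0,0,0,0.25],[-0.16,0,-0.16,0,0,0,0.25],[-0.2,0,-0.16,0,0,0,0.25],[-0.24,0,-0.16,0,0,0,0.25],[-0.28,0,-0.16,0,0,0,0.25],[-0.31,0,-0.16,0,0,0,0.25],[-0.31,0,-0.16,0,0,0,0.25]]]}}

```text
t: 26.2
eef_pos: [0.5287, -0.1665, 0.205]
tool_rot: [0.001, 0.73, 0.683, -0.002]
contact_force: [-0.5, 0.3, -0.7]
gripper_width: 0.252
grasp_force: 0.0
```

```bash
python3 - <<'E'
from h import *
st();c=bot.read_camera("top");orange(c)
h=cv2.cvtColor(c["img"],cv2.COLOR_RGB2HSV).astype(int)
for v in (172,185,200,215,228,240):
    print(v,"".join("o" if (4<a<28 and b>90) else "." if b<60 and d>140 else "#" for a,b,d in h[v,225:300]))
s=bot.read_camera("scene");a=cv2.imread("pics/scene0.png")[...,::-1].astype(int)
for n,r in(("garlic",(168,192,318,336)),("shaker/onion",(212,275,415,455))):
    y0,y1,x0,x1=r;print(n,np.abs(a-s["img"])[y0:y1,x0:x1].mean().round(1))
E
```

```text
t 26.2 loc [ 0.0013 -0.1317  0.205 ] w [ 0.529 -0.167  0.205] F [-0.5  0.3 -0.7] rot5deg [-0.01  0.06 -0.13] g 0.25
172 #############################################oooooooooooooooooooooooooooooo
185 ############################################ooooooooooooooooooooooooooooooo
200 ###########################################oooooooooooooooooooooooooooooooo
215 #########################################oooooooooooooooooooooooooooooooooo
228 ########################################ooooooooooooooooooooooooooooooooooo
240 #########################################oooooooooooooooooooooooooooooooooo
garlic 2.1
shaker/onion 15.4
```

The tray front is now flush with the board, the garlic hasn't moved, and the arm is clear of everything.

```bash
python3 -c "
from station import bot
print(bot.hand_in())"
```

```text
the job is handed in; nothing more can be done
None
```

I drew the tray fully out, swept the four carrot slices over the board's edge, pushed the tray shut and handed the job in at about 26 s; three slices were seen in the tray, but the fourth was only inferred to be there, because it was out of sight of both cameras after it left the board.

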